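# Park and lock a spinning crucible cooling carousel

## Task

Park the crucible cooling carousel so that it can be unloaded: tip its friction drive outward, away from the wheel, so that the wheel runs free, then slow the still turning wheel with a light fingertip on its rim until it stands still with the three slots of its rim facing the comb lock, and push the comb lock fully home so that its tines lie in the slots. Leave the drive tipped off, do not lean hard on the wheel, and do not disturb the bottles and the cup standing round it.

Things in the scene. Friction and masses are not known exactly. Their poses are not given: they have to be found in the camera images.
- carousel: The carousel's base, a white and grey plate 250 mm (x) by 425 mm (y), 14 mm thick, fixed on the bench at a new place and yaw each time. Origin on the bench top under the wheel's axis; the plate reaches from y = -205 to +220 mm; z up. The comb lock stands at its -y end, the tip-off drive at its +y end; both x sides of the wheel are open.
- turntable (a joint): Angle of the wheel about its upright axis (rad, counter-clockwise from above, counts on turn after turn). The drive turns it counter-clockwise at about 1.8 rad/s. At 0 and every whole turn (2 pi) the slots face the comb lock. With the drive off it coasts on a ball bearing, losing about 0.08 rad/s each second (some 20 s to rest), and stays where it is stopped.
- wheel: Aluminium disc, 236 mm wide, flat top 58 mm over the bench (+-1 mm); about 1.4 kg. Soft spring mount: it sinks 1 mm per 3 N pressed. Origin on its axis, 20 mm over the bench; its -y axis points to its slots. Five fixed crucibles ride on it (tops 88 mm over the bench, none beyond 80 mm from the axis) and a hub; the rim's flat top from radius 85 to 118 mm is free to touch. Friction about 0.6.
- home_slot (a point): Mouth of the middle one of three slots in the wheel's rim, at radius 118 mm, 52 mm over the bench; it turns with the wheel. The slots are 9.5 mm wide, 14 mm apart, 14 mm deep, cut through the upper 12 mm of the rim; a red line on the wheel's top points to the middle one.
- guide_slot (a point): Fixed point where the mouth of the middle slot must stand: straight in front of the comb lock's middle tine, at (0, -118, 52) mm in the base's frame. A red line on the guide's strap marks it.
- drive_arm (a joint): Tilt of the tip-off drive (rad): 0 the rubber roller leans on the wheel by the drive's own weight, grows as it is tipped outward; past about 0.4 it falls outward by itself to its rest at 1.0 and stays there.
- drive_knob (a point): Centre of the black ball, 26 mm in diameter, on top of the drive: push it along the base's +y to tip (under 2 N). At first it is 156 mm over the bench, 134 mm from the wheel's axis. The hinge runs along the base's x at y = 166 mm, 20 mm over the bench. Below: a 10 mm stalk, then the motor (25 mm wide, 63 to 108 mm over the bench). Tipped off, the ball is 265 mm from the axis.
- comb_lock (a joint): How far the comb lock is pushed in (m): 0 out, 0.016 fully home. It slides along the base's +y, towards the wheel, against about 2 N of friction, and stays where it is left. Its tines (6 mm wide, round noses) meet the rim after about 4 mm unless the slots stand within about 3 mm of them.
- lock_push (a point): Centre of the outer (-y) face of the comb lock's red upright thumb plate, 82 mm over the bench, 182 mm from the wheel's axis when out. The plate is 44 mm wide (x), 8 mm thick and its top is 97 mm over the bench.
- reagent_1: Reagent bottle, 60 mm in diameter, 129 mm tall, loose; origin at the middle of its foot.
- reagent_2: Reagent bottle, 52 mm in diameter, 113 mm tall, loose; origin at the middle of its foot.
- sample_cup_2: Sample cup with yellow screw lid, 61 mm in diameter, 59 mm tall, loose; origin at the middle of its foot.
- wash_bottle: Wash bottle with bent spout, 68 by 109 mm (y), 198 mm tall, loose; origin at the middle of its outline on the bench.

How it is judged:
On the way, in this order (a step that is already met when the one before it is completed fails the run):
1. the drive is tipped off the wheel and rests outward (value of joint drive_arm above 0.8 rad), for 0.2 s.
2. a finger touches the wheel while it is still running (contact force between the fingers and wheel above 0.1 N and velocity of joint turntable above 0.1 rad/s).
3. the wheel stands still with its slots facing the comb, the lock still out (horizontal distance between home_slot and guide_slot below 0.006 m and velocity of joint turntable between -0.05 and 0.05 rad/s and value of joint comb_lock below 0.004 m), for 0.2 s.
At the end, for the whole second after the job is handed in: The comb lock is home (more than 13 of 16 mm), the wheel stands still with its middle slot within 4 mm of the comb's middle tine, and the drive rests tipped outward (more than 0.8 rad) (value of joint comb_lock above 0.013 m and horizontal distance between home_slot and guide_slot below 0.004 m and velocity of joint turntable between -0.05 and 0.05 rad/s and value of joint drive_arm above 0.8 rad); the robot touches nothing.
It fails at once if a finger or the arm leans on the wheel with more than 30 N (contact force between any of the fingers, the arm and wheel above 30 N).
It fails at once if a bottle or the cup is shifted more than 20 mm or tipped (distance of any of reagent_1, reagent_2, sample_cup_2, wash_bottle from where it was at the start of the episode above 0.02 m or angle between any of reagent_1, reagent_2, sample_cup_2, wash_bottle's own z axis and vertical above 0.3 rad).
It also fails if it takes over 64 s, if anything falls off the work surface, if the arm or the gripper's body presses on something with over 40 N, if the wrist force passes 120 N, or if a joint passes its speed limit or range.

## Robot

A 6-joint arm with a two-finger parallel gripper is mounted at the origin on a cart in front of the work surface, level with it; the furniture and walls round the work are solid. World frame = base frame: x ahead of the robot, y to its left, z up, the work surface at z = 0. Lengths are in m, angles in rad, forces in N, time in s.
With the tool pointing down it reaches from about 0.35 to 0.725 m from the base axis. Payload 6 kg.
Tool frame: the origin (TCP) lies where the fingers leave the gripper's body, on its centre line; the fingertips stand 73 mm ahead of it and the grasp point (between the pads) lies 54 mm ahead of it; z points along the fingers, y is the direction in which the jaws open and shut (so a half turn about z gives the same grasp; the last joint's range is limited). The gripper opens to 85 mm and grips with 20 to 120 N. Pads are 22 mm wide; open, the fingers measure 114 mm over their backs; the gripper's body (76 mm by 85 mm) begins 54 mm behind the grasp point. The pads swing forward as they close: fully open they stand 13 mm farther back than shut.
Start: joints at [-0.999, 0.04, 0.085, 0, -1.615, -0.334], TCP at [0.141, -0.583, 0.304] pointing down, gripper open.
Joint ranges: [-2.56, 2.56], [-1.29, 2.01], [-1.08, 1.49], [-3.29, 1.98], [-2.81, -0.18], [-2.99, 2.99]. Speed limits (rad/s): [2.57, 2.57, 3.01, 3.14, 3.14, 3.14].

## Interface

Orientations are given as [roll, pitch, yaw] about the fixed x, y, z axes, in that order (R = Rz(yaw) Ry(pitch) Rx(roll)).
In Python, from workcell import env, cams, job gives the robot as it stands.
- The arm moves only by the tool step_arm, never from a script. Its argument "targets" is a list of rows, each an object with "linear": the shift along the tool's x, y, z in m, a list of three; "rotation": the turn, a rotation vector about the tool's x, y, z in degrees, a list of three; "fingers": the closure in counts, from 0 (fully open) to 255 (shut). In form: [{"linear": [x, y, z], "rotation": [wx, wy, wz], "fingers": fingers}, ...]. A call has exactly 8 rows; each row is the pose to reach, as a shift and turn from the pose commanded when the call began, along the tool's axes at that moment; what a row does not reach only later rows make up. A row lasts 1/8 s, in which the tool goes at most 62.5 mm and 10.7 degrees, less where a joint would pass 70% of its speed; a pose out of reach is approached as far as the arm can. A call with a gripper value outside its range is refused whole. The fingers move at their own pace and stop on an object; "grip_force" is the grip in N (left out, the last holds). Time passes only in rows, so rows that repeat a pose let the fingers close, or fill a call up. It gives the time, the measured TCP pose, the force and the opening at its end, in the units of the state.
- env.get_obs(): the state, without advancing time (a new reading comes with each control period).
- cams.snapshot(name): name is "scene" or "top" or "wrist"; returns (picture, depth): 480x640x3 uint8, red, green, blue; 480x640 float32, m along the optical axis (not along the pixel's ray), 0 where there is no reading.
- cams.camera_model(name): a dict with "fovy" (degrees; the focal length in pixels is half the picture's height over the tangent of half this angle, whatever the lens; pixels are square), "cx", "cy" (the principal point, pixels), "dist" ([k1, k2, p1, p2, k3] as OpenCV has them; the pictures are not rectified), "extrinsics" (4x4, takes a point from camera to world coordinates). Camera axes: x right, y down, z forward; pixel columns grow to the right and rows downward; lengths in m; the calibration is good to about 2 mm. A picture is of the moment at which its call begins: read the wrist's pose just before it. camera_model takes no time and is no camera call; for the wrist camera it gives the pose at the moment of the call.
- job.sign_off(): hands the job in, once; it reports no verdict.
The state is a dict: "time": time; "qpos": joint angles; "qvel": joint speeds; "effort": joint torques, N m; "eef_pos": TCP position; "tool_rot": TCP orientation; "force": force on the tool from outside, world axes, zero at the start; "wrist_torque": the same for the moment, N m; "opening": finger opening in m.
Only numpy, scipy, OpenCV 4.12 (cv2) and the standard library are available. Lean on these libraries where they do the work, as an engineer would, in place of code of your own. Each camera call takes 0.05 s, during which the arm holds its last target.

## Working session

There is one attempt and no reset: what is moved stays moved. The work goes in short steps, Python scripts to look and compute and a tool call to move; the robot and the scene stay as the last step left them, time stands still between calls to the robot, and variables do not carry over. Pictures are saved under pics/ and viewed, and the job is handed in when it is done.

Besides the shell and the picture viewer there is one more tool, called after ">>>" as a command line: name --argument value ..., lists and objects as JSON in quotes. step_arm: Moves the arm, as the interface text tells. Its arguments: {"type":"object","properties":{"targets":{"type":"array"},"grip_force":{"type":"number"}},"required":["targets"]}

```bash
ls; mkdir -p pics; python3 - <<'E'
from workcell import env,cams,job
import cv2,numpy as np
o=env.get_obs();print({k:np.round(v,4).tolist() for k,v in o.items()})
for n in["scene","top"]:
    p,d=cams.snapshot(n);cv2.imwrite(f"pics/{n}0.png",p[:,:,::-1]);np.save(f"pics/{n}0d.npy",d)
    print(n,cams.camera_model(n))
E
```

```text
pics
{'time': 0.0, 'qpos': [-0.9993, 0.0408, 0.0838, -0.0005, -1.6155, -0.3337], 'qvel': [-0.0009, -0.0011, -0.0012, -0.0001, -0.0002, 0.0002], 'effort': [-0.0003, -36.82, 34.7407, 6.9321, -0.0053, 0.0], 'eef_pos': [0.1414, -0.5829, 0.3029], 'tool_rot': [3.1398, -0.0001, -2.9038], 'force': [0.0548, 0.1461, -0.8566], 'wrist_torque': [-0.0327, 0.0534, -0.0241], 'opening': 0.0854}
scene {'fovy': 47.75672134673731, 'cx': 319.30689824457, 'cy': 240.80109431732805, 'dist': array([-0.10106463,  0.        ,  0.        ,  0.        ,  0.        ]), 'extrinsics': array([[-0.88976658, -0.27544297,  0.36393215,  0.30144985],
       [-0.45640753,  0.54177561, -0.70581255,  0.606537  ],
       [-0.00275846, -0.79410979, -0.60776807,  0.61587239],
       [ 0.        ,  0.        ,  0.        ,  1.        ]])}
top {'fovy': 53.915898093729034, 'cx': 313.3603204781045, 'cy': 245.46418957293756, 'dist': array([-0.11650199,  0.        ,  0.        ,  0.        ,  0.        ]), 'extrinsics': array([[-0.02564445, -0.98559254,  0.16718166,  0.47340408],
       [-0.99868998,  0.03266608,  0.03938584, -0.00101415],
       [-0.04427956, -0.16595263, -0.9851391 ,  0.94618556],
       [ 0.        ,  0.        ,  0.        ,  1.        ]])}
```

View pics/scene0.png

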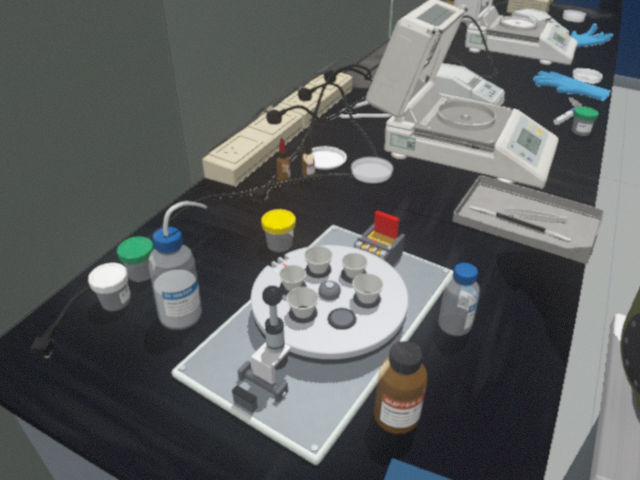

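View pics/top0.png

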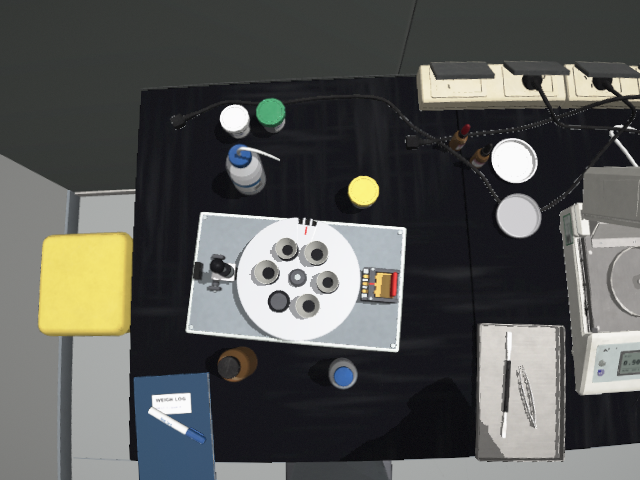

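```bash
cat > h.py <<'E'
import numpy as np,cv2
from workcell import env,cams,job
def K(m):
    f=240/np.tan(np.radians(m['fovy'])/2); return np.array([[f,0,m['cx']],[0,f,m['cy']],[0,0,1]])
def ray(m,uv):
    u=cv2.undistortPoints(np.array(uv,float).reshape(-1,1,2),K(m),m['dist'],None,None)[:,0] if 0 else cv2.undistortPoints(np.array(uv,float).reshape(-1,1,2),K(m),m['dist'])[:,0]
    E=m['extrinsics'];d=np.c_[u,np.ones(len(u))]@E[:3,:3].T
    return E[:3,3],d
def onz(m,uv,z):
    c,d=ray(m,uv); t=(z-c[2])/d[:,2]; return c+d*t[:,None]
def proj(m,P):
    E=np.linalg.inv(m['extrinsics']);R=E[:3,:3];r,_=cv2.Rodrigues(R)
    return cv2.projectPoints(np.array(P,float).reshape(-1,1,3),r,E[:3,3],K(m),m['dist'])[0][:,0]
E
python3 - <<'E'
import cv2
p=cv2.imread('pics/top0.png');c=p[180:390,170:430];cv2.imwrite('pics/c1.png',cv2.resize(c,None,fx=3,fy=2.85,interpolation=cv2.INTER_CUBIC))
E
```

```text
(no output)
```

View pics/c1.png

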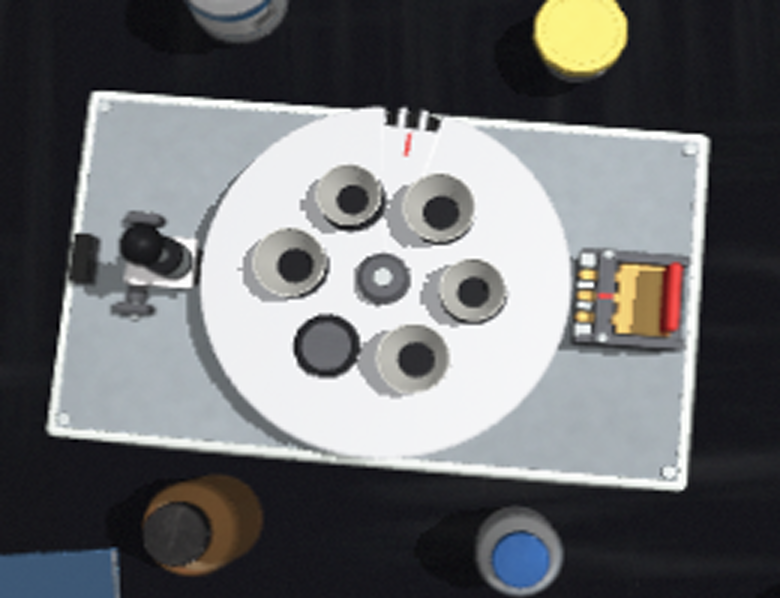

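```bash
cat > m.py <<'E'
from h import *
m=cams.camera_model('top')
cr=np.array([(93,92),(710,134),(688,489),(48,434)],float)
f=lambda c:np.array(c,float)/[3,2.85]+[170,180]-[0.33,0.33]
P=onz(m,f(cr),0.014)[:,:2]
B=np.array([(125,220),(125,-205),(-125,-205),(-125,220)])/1000
Bc=B-B.mean(0);Pc=P-P.mean(0)
H=Bc.T@Pc;a=np.arctan2(H[0,1]-H[1,0],H[0,0]+H[1,1])
R=np.array([[np.cos(a),-np.sin(a)],[np.sin(a),np.cos(a)]]);t=P.mean(0)-R@B.mean(0)
print('yaw',a,np.degrees(a),'origin',t,'res',(P-(B@R.T+t))*1000)
b=lambda p,z:((onz(m,f(p),z)[:,:2]-t)@R)*1000
print('hub?',b([(382,278)],0.068),'knob',b([(140,243)],0.156),'lock plate top',b([(676,297)],.097),'red strap',b([(605,296)],.06))
print('wheel L R T B',b([(200,280),(571,278),(385,106),(385,458)],.058))
rl=b([(406,150),(409,133)],.058);print('redline',rl,np.arctan2(rl[:,1],rl[:,0]))
for n,p,z in[('r1',(178,535),.129),('r2',(521,560),.113),('cup',(581,35),.059)]: print(n,onz(m,f([p]),z))
print('wash',onz(m,[(239,155),(248,180),(279,159)],.1))
E
python3 m.py
```

```text
yaw -0.11063742252559168 -6.339057366922028 origin [0.56343077 0.06427877] res [[-2.39528271 -1.60258955]
 [-1.36157453  1.52742466]
 [ 1.97773416  1.41109292]
 [ 1.77912308 -1.33592803]]
hub? [[-0.45391203  1.9611975 ]] knob [[  0.95343824 134.33144419]] lock plate top [[  -1.1322795  -177.44169964]] red strap [[  -0.4087465 -137.6600535]]
wheel L R T B [[ -10.39406335  118.55372942]
 [   9.98847014 -115.74855726]
 [ 117.21581306   11.50702538]
 [-116.90756112   -9.58794279]]
redline [[87.92900351 -4.69733052]
 [99.73579145 -5.5915718 ]] [-0.05337112 -0.05600521]
r1 [[0.40464185 0.18202806 0.129     ]]
r2 [[ 0.38473164 -0.01352753  0.113     ]]
cup [[ 0.72608611 -0.06533768  0.059     ]]
wash [[0.79681643 0.17036522 0.1       ]
 [0.74615687 0.15283648 0.1       ]
 [0.78513985 0.09364776 0.1       ]]
```

```bash
python3 - <<'E'
import cv2
p=cv2.imread('pics/scene0.png');c=p[180:450,150:480];cv2.imwrite('pics/c2.png',cv2.resize(c,None,fx=2.2,fy=2.2,interpolation=cv2.INTER_CUBIC))
E
```

```text
(no output)
```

View pics/c2.png

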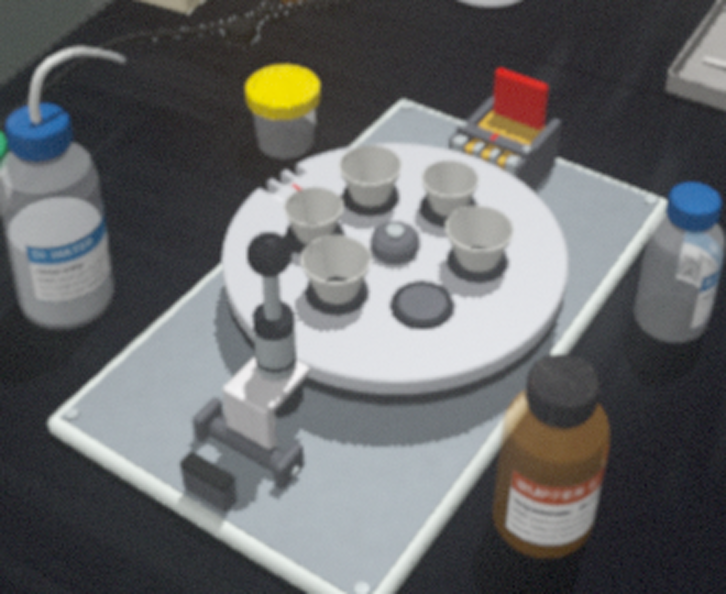

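```bash
cat >> h.py <<'E'
from scipy.spatial.transform import Rotation as Rn
A=-0.1106; T0=np.array([0.5634,0.0643])
def b2w(x,y,z): 
    c,s=np.cos(A),np.sin(A); return np.array([T0[0]+c*x-s*y,T0[1]+s*x+c*y,z])
def shift(p,rot=None):  # shift in tool axes from measured pose to TCP world p
    o=env.get_obs();R=Rn.from_euler('xyz',o['tool_rot'])
    s=R.inv().apply(p-np.array(o['eef_pos']))
    Rt=Rn.from_euler('xyz',[np.pi,0,np.pi+A])
    return np.round(s,4),np.round((R.inv()*Rt).as_rotvec(degrees=True),2)
def base():
    o=env.get_obs();p=np.array(o['eef_pos']);c,s=np.cos(A),np.sin(A);d=p[:2]-T0
    return np.round([c*d[0]+s*d[1],-s*d[0]+c*d[1],p[2]],4),o['time'],np.round(o['force'],2),np.round(o['tool_rot'],4)
E
python3 - <<'E'
from h import *
print(shift(b2w(0,.085,.29)),b2w(0,.085,.29))
print(shift(b2w(0,.085,.213)))
E
```

```text
(array([-0.5916,  0.6094,  0.0139]), array([ 0.09, -0.02, 19.97])) [0.57278185 0.14878065 0.29      ]
(array([-0.5917,  0.6093,  0.0909]), array([ 0.09, -0.02, 19.97]))
```

>>> step_arm --targets '[{"linear": [-0.04,0.0412,0.001],"rotation": [0,0,2.5],"fingers": 255},{"linear": [-0.08,0.0824,0.002],"rotation": [0,0,5],"fingers": 255},{"linear": [-0.12,0.1236,0.003],"rotation": [0,0,7.5],"fingers": 255},{"linear": [-0.16,0.1648,0.004],"rotation": [0,0,10],"fingers": 255},{"linear": [-0.2,0.206,0.005],"rotation": [0,0,12.5],"fingers": 255},{"linear": [-0.24,0.2472,0.006],"rotation": [0,0,15],"fingers": 255},{"linear": [-0.28,0.2884,0.007],"rotation": [0,0,17.5],"fingers": 255},{"linear": [-0.32,0.3296,0.008],"rotation": [0,0,20],"fingers": 255}]'

```text
time: 1.1
eef_pos: [0.3751, -0.1855, 0.2957]
tool_rot: [3.141, 0.0, 3.029]
force: [0.9, -0.8, 0.1]
opening: -0.0002
```

```bash
python3 - <<'E'
from h import *
print(base(),shift(b2w(0,.085,.29)),env.get_obs()['opening'])
print(shift(b2w(0,.085,.213)))
E
```

```text
(array([-0.1595, -0.2691,  0.2957]), 1.1, array([ 0.94, -0.84,  0.14]), array([3.1412e+00, 4.0000e-04, 3.0291e+00])) (array([-0.1589,  0.3544,  0.006 ]), array([ 0.02,  0.02, -0.11])) -0.00021459059823100506
(array([-0.1588,  0.3544,  0.083 ]), array([ 0.02,  0.02, -0.11]))
```

>>> step_arm --targets '[{"linear": [-0.024,0.053,0.001],"rotation": [0,0,0],"fingers": 255},{"linear": [-0.048,0.106,0.003],"rotation": [0,0,0],"fingers": 255},{"linear": [-0.072,0.159,0.01],"rotation": [0,0,0],"fingers": 255},{"linear": [-0.096,0.212,0.02],"rotation": [0,0,0],"fingers": 255},{"linear": [-0.12,0.265,0.035],"rotation": [0,0,0],"fingers": 255},{"linear": [-0.14,0.31,0.055],"rotation": [0,0,0],"fingers": 255},{"linear": [-0.156,0.345,0.075],"rotation": [0,0,0],"fingers": 255},{"linear": [-0.159,0.355,0.083],"rotation": [0,0,0],"fingers": 255}]'

```text
time: 2.1
eef_pos: [0.572, 0.1493, 0.2099]
tool_rot: [-3.14, -0.004, 3.032]
force: [-0.6, 0.0, -0.1]
opening: -0.0001
```

```bash
python3 - <<'E'
from h import *
print(base(),shift(b2w(0,.085,.213)))
p,d=cams.snapshot('scene');cv2.imwrite('pics/s2.png',p[100:460,100:500,::-1].repeat(1,0))
E
```

```text
(array([-0.0008,  0.0854,  0.2099]), 2.1, array([-0.63,  0.03, -0.1 ]), array([-3.1395, -0.0039,  3.0317])) (array([-0.0008, -0.0005, -0.0031]), array([-0.12, -0.22,  0.04]))
```

View pics/s2.png

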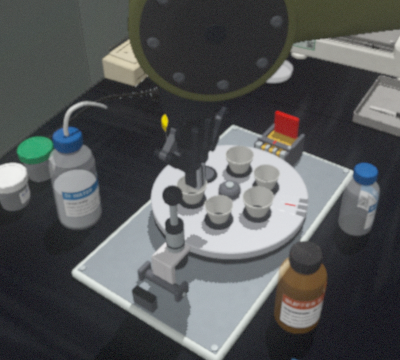

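>>> step_arm --targets '[{"linear": [0,0.016,0],"rotation": [0,0,0],"fingers": 255},{"linear": [0,0.032,0],"rotation": [0,0,0],"fingers": 255},{"linear": [0,0.05,0],"rotation": [0,0,0],"fingers": 255},{"linear": [0,0.07,0],"rotation": [0,0,0],"fingers": 255},{"linear": [0,0.09,0],"rotation": [0,0,0],"fingers": 255},{"linear": [0,0.11,0],"rotation": [0,0,0],"fingers": 255},{"linear": [0,0.115,0],"rotation": [0,0,0],"fingers": 255},{"linear": [0,0.07,-0.01],"rotation": [0,0,0],"fingers": 255}]'

```text
time: 3.15
eef_pos: [0.5794, 0.219, 0.2209]
tool_rot: [-3.14, -0.003, 3.034]
force: [0.9, -0.2, -0.3]
opening: -0.0001
```

```bash
python3 - <<'E'
from h import *
print(base(),shift(b2w(-.101,.0,.150)))
p,d=cams.snapshot('scene');cv2.imwrite('pics/s3.png',p[100:460,100:500,::-1])
E
```

```text
(array([-0.0012,  0.1555,  0.2209]), 3.15, array([ 0.9 , -0.19, -0.33]), array([-3.1397e+00, -2.8000e-03,  3.0337e+00])) (array([ 0.1   , -0.1551,  0.0714]), array([-0.11, -0.16,  0.15]))
```

View pics/s3.png

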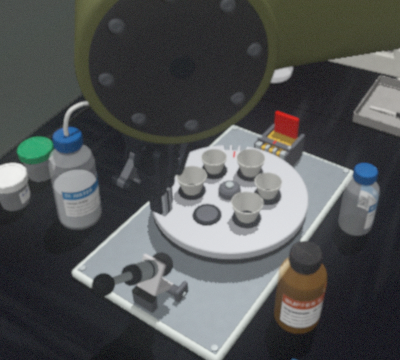

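>>> step_arm --targets '[{"linear": [0.01,-0.045,0],"rotation": [0,0,0],"fingers": 255},{"linear": [0.04,-0.09,0.005],"rotation": [0,0,0],"fingers": 255},{"linear": [0.08,-0.13,0.015],"rotation": [0,0,0],"fingers": 255},{"linear": [0.1,-0.155,0.03],"rotation": [0.0,0,0],"fingers": 255},{"linear": [0.1,-0.156,0.055],"rotation": [0,0,0.1],"fingers": 255},{"linear": [0.1,-0.156,0.072],"rotation": [0,0,0.1],"fingers": 255},{"linear": [0.1,-0.156,0.074],"rotation": [0,0,0.1],"fingers": 255},{"linear": [0.1,-0.156,0.074],"rotation": [0,0,0.1],"fingers": 255}]'

```text
time: 4.2
eef_pos: [0.4636, 0.0736, 0.1494]
tool_rot: [-3.141, 0.0, 3.029]
force: [-0.5, -0.2, 0.5]
opening: 0.0002
```

```bash
python3 - <<'E'
from h import *
print(base())
ts=[]
for i in range(3):
    t=env.get_obs()['time'];p,d=cams.snapshot('top');cv2.imwrite(f'pics/t4_{i}.png',p[:,:,::-1]);print(i,t)
print(env.get_obs()['time'])
c=cv2.imread('pics/t4_0.png')[180:390,170:430];cv2.imwrite('pics/t4c.png',cv2.resize(c,None,fx=3,fy=2.85,interpolation=cv2.INTER_CUBIC))
E
```

```text
(array([-0.1002, -0.0017,  0.1494]), 4.2, array([-0.52, -0.16,  0.47]), array([-3.1414e+00,  3.0000e-04,  3.0288e+00]))
0 4.2
1 4.25
2 4.3
4.35
```

View pics/t4c.png

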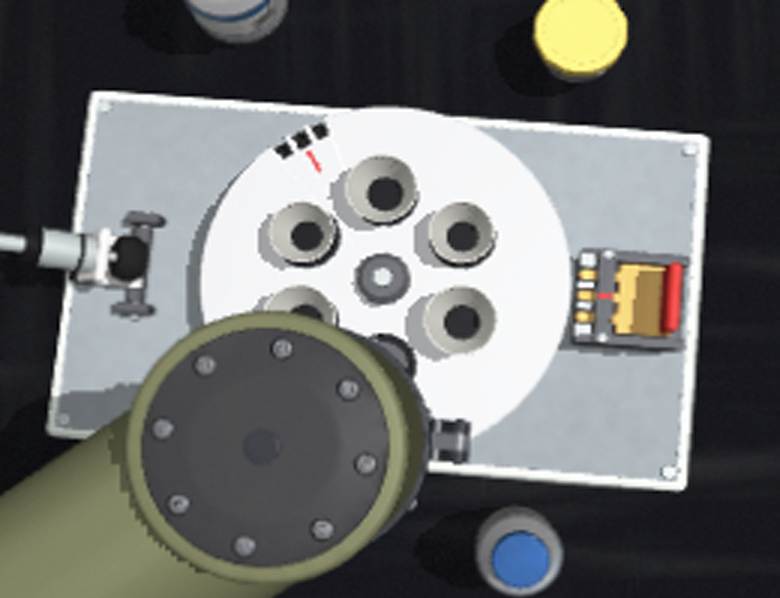

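```bash
cat >> h.py <<'E'
def ang(p):  # wheel angle from rgb top image
    m=cams.camera_model('top');q=p.astype(int)
    r=(q[...,0]>q[...,1]+45)&(q[...,0]>q[...,2]+45)
    v,u=np.nonzero(r)
    if len(u)==0: return None
    P=onz(m,np.c_[u,v],.058)[:,:2]-T0;c,s=np.cos(A),np.sin(A)
    b=np.c_[c*P[:,0]+s*P[:,1],-s*P[:,0]+c*P[:,1]]
    k=(np.hypot(*b.T)>.075)&(np.hypot(*b.T)<.11)
    if k.sum()<3: return None
    w=(q[...,0]-(q[...,1]+q[...,2])/2)[v,u][k]
    g=(b[k]*w[:,None]).sum(0)/w.sum()
    return round(float(np.arctan2(g[1],g[0])+np.pi/2),4),int(k.sum()),np.round(g*1000,1)
E
python3 - <<'E'
from h import *
for n in ['top0','t4_0','t4_1','t4_2']: print(n,ang(cv2.imread(f'pics/{n}.png')[:,:,::-1]))
E
```

```text
top0 (1.5129, 12, array([91.6, -5.3]))
t4_0 (2.1871, 17, array([76.2, 54. ]))
t4_1 (2.2643, 15, array([71.9, 59.7]))
t4_2 (2.3411, 15, array([67.1, 65.1]))
```

>>> step_arm --targets '[{"linear": [0,0,0.004],"rotation": [0,0,0.1],"fingers": 255},{"linear": [0,0,0.008],"rotation": [0,0,0.1],"fingers": 255},{"linear": [0,0,0.012],"rotation": [0,0,0.1],"fingers": 255},{"linear": [0,0,0.012],"rotation": [0,0,0.1],"fingers": 255},{"linear": [0,0,0.012],"rotation": [0,0,0.1],"fingers": 255},{"linear": [0,0,0.012],"rotation": [0,0,0.1],"fingers": 255},{"linear": [0,0,0.012],"rotation": [0,0,0.1],"fingers": 255},{"linear": [0,0,0.012],"rotation": [0,0,0.1],"fingers": 255}]'

```text
time: 5.35
eef_pos: [0.4632, 0.0735, 0.137]
tool_rot: [3.141, 0.0, 3.027]
force: [0.2, -0.1, -0.3]
opening: -0.0004
```

```bash
python3 - <<'E'
from h import *
print(base())
for i in range(3):
    t=env.get_obs()['time'];p,d=cams.snapshot('top');print(t,ang(p),base()[0])
p,d=cams.snapshot('scene');cv2.imwrite('pics/s5.png',cv2.resize(p[240:400,200:440,::-1],None,fx=3.2,fy=3.2,interpolation=cv2.INTER_CUBIC))
E
```

```text
(array([-0.1006, -0.002 ,  0.137 ]), 5.35, array([ 0.22, -0.15, -0.27]), array([3.1414, 0.    , 3.0269]))
5.35 None [-0.1006 -0.002   0.137 ]
5.4 None [-0.1006 -0.002   0.1369]
5.45 None [-0.1006 -0.002   0.1369]
```

View pics/s5.png

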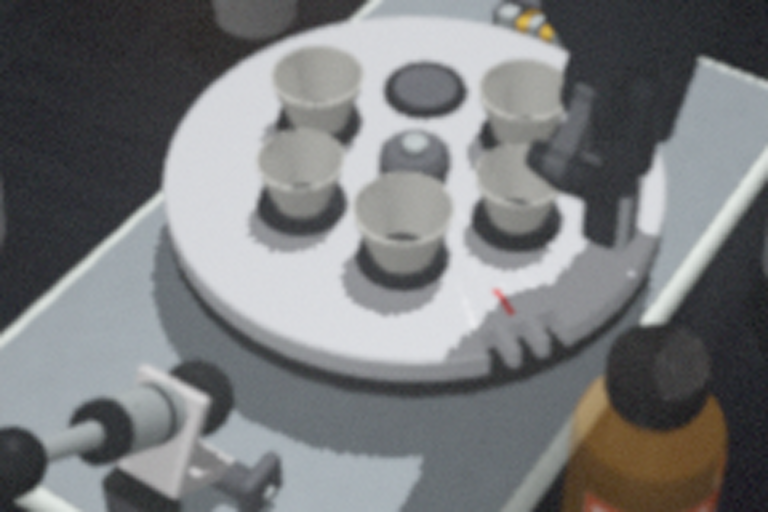

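>>> step_arm --targets '[{"linear": [0,0,0.001],"rotation": [0,0,0.1],"fingers": 255},{"linear": [0,0,0.002],"rotation": [0,0,0.1],"fingers": 255},{"linear": [0,0,0.002],"rotation": [0,0,0.1],"fingers": 255},{"linear": [0,0,0.002],"rotation": [0,0,0.1],"fingers": 255},{"linear": [0,0,0.002],"rotation": [0,0,0.1],"fingers": 255},{"linear": [0,0,0.002],"rotation": [0,0,0.1],"fingers": 255},{"linear": [0,0,0.002],"rotation": [0,0,0.1],"fingers": 255},{"linear": [0,0,0.002],"rotation": [0,0,0.1],"fingers": 255}]'

```text
time: 6.55
eef_pos: [0.4632, 0.0734, 0.1349]
tool_rot: [3.142, -0.0, 3.025]
force: [1.0, 0.6, -0.2]
opening: -0.0001
```

```bash
python3 - <<'E'
from h import *
print(base())
for i in range(6):
    t=env.get_obs()['time'];p,d=cams.snapshot('top');print(t,ang(p),base()[0])
E
```

```text
(array([-0.1006, -0.002 ,  0.1349]), 6.55, array([ 0.96,  0.56, -0.24]), array([ 3.1416e+00, -1.0000e-04,  3.0251e+00]))
6.55 (-0.6495, 15, array([-55. , -72.5])) [-0.1006 -0.002   0.1349]
6.6 (-0.5779, 16, array([-49.6, -76.1])) [-0.1006 -0.002   0.1349]
6.65 (-0.508, 14, array([-44.1, -79.3])) [-0.1006 -0.002   0.1349]
6.7 (-0.4379, 15, array([-38.6, -82.4])) [-0.1006 -0.002   0.1349]
6.75 (-0.3691, 13, array([-32.7, -84.5])) [-0.1006 -0.002   0.1349]
6.8 (-0.2988, 14, array([-26.7, -86.7])) [-0.1006 -0.002   0.1349]
```

>>> step_arm --targets '[{"linear": [0,0,0.001],"rotation": [0,0,0.1],"fingers": 255},{"linear": [0,0,0.001],"rotation": [0,0,0.1],"fingers": 255},{"linear": [0,0,0.001],"rotation": [0,0,0.1],"fingers": 255},{"linear": [0,0,0.001],"rotation": [0,0,0.1],"fingers": 255},{"linear": [0,0,0.001],"rotation": [0,0,0.1],"fingers": 255},{"linear": [0,0,0.001],"rotation": [0,0,0.1],"fingers": 255},{"linear": [0,0,0.001],"rotation": [0,0,0.1],"fingers": 255},{"linear": [0,0,0.001],"rotation": [0,0,0.1],"fingers": 255}]'

```text
time: 7.85
eef_pos: [0.4632, 0.0734, 0.1339]
tool_rot: [3.141, -0.0, 3.023]
force: [0.2, 0.2, 0.3]
opening: -0.0001
```

```bash
sed -i 's/^A=-0.1106; T0=.*/A=-0.1106; T0=np.array([0.5634,0.0643])+np.array([[np.cos(-.1106),-np.sin(-.1106)],[np.sin(-.1106),np.cos(-.1106)]])@[-.0004,.0012]/' h.py; python3 - <<'E'
from h import *
print(base())
for i in range(6):
    t=env.get_obs()['time'];p,d=cams.snapshot('top');print(t,ang(p),base()[0])
    if i==0: cv2.imwrite('pics/t7.png',p[:,:,::-1])
for n in ['t4_0','t4_1','t4_2']: print(n,ang(cv2.imread(f'pics/{n}.png')[:,:,::-1]))
c=cv2.imread('pics/t7.png')[180:390,270:430];cv2.imwrite('pics/t7c.png',cv2.resize(c,None,fx=3,fy=2.85,interpolation=cv2.INTER_CUBIC))
E
```

```text
(array([-0.1002, -0.0032,  0.1339]), 7.85, array([0.22, 0.22, 0.3 ]), array([ 3.1415, -0.    ,  3.0233]))
7.85 (1.118, 15, array([ 83.4, -40.6])) [-0.1002 -0.0032  0.1339]
7.9 (1.1827, 12, array([ 85.2, -34.8])) [-0.1002 -0.0032  0.1339]
7.95 (1.2468, 14, array([ 87.7, -29.4])) [-0.1002 -0.0032  0.1339]
8.0 (1.3109, 14, array([ 89.7, -23.9])) [-0.1002 -0.0032  0.1339]
8.05 (1.3745, 14, array([ 90.7, -18. ])) [-0.1002 -0.0032  0.1339]
8.1 (1.4388, 13, array([ 92. , -12.2])) [-0.1002 -0.0032  0.1339]
t4_0 (2.1741, 17, array([76.6, 52.8]))
t4_1 (2.2516, 15, array([72.3, 58.5]))
t4_2 (2.3289, 15, array([67.5, 63.9]))
```

>>> step_arm --targets '[{"linear": [0,0,0],"rotation": [0,0,0],"fingers": 255},{"linear": [0,0,0],"rotation": [0,0,0],"fingers": 255},{"linear": [0,0,0],"rotation": [0,0,0],"fingers": 255},{"linear": [0,0,0],"rotation": [0,0,0],"fingers": 255},{"linear": [0,0,0],"rotation": [0,0,0],"fingers": 255},{"linear": [0,0,0],"rotation": [0,0,0],"fingers": 255},{"linear": [0,0,0],"rotation": [0,0,0],"fingers": 255},{"linear": [0,0,0],"rotation": [0,0,0],"fingers": 255}]'

```text
time: 9.15
eef_pos: [0.4632, 0.0734, 0.1339]
tool_rot: [3.141, -0.0, 3.023]
force: [0.3, -0.4, 0.8]
opening: -0.0002
```

>>> step_arm --targets '[{"linear": [0,0,0],"rotation": [0,0,0],"fingers": 255},{"linear": [0,0,0],"rotation": [0,0,0],"fingers": 255},{"linear": [0,0,0],"rotation": [0,0,0],"fingers": 255},{"linear": [0,0,0],"rotation": [0,0,0],"fingers": 255},{"linear": [0,0,0],"rotation": [0,0,0],"fingers": 255},{"linear": [0,0,0],"rotation": [0,0,0],"fingers": 255},{"linear": [0,0,0],"rotation": [0,0,0],"fingers": 255},{"linear": [0,0,0],"rotation": [0,0,0],"fingers": 255}]'

```text
time: 10.15
eef_pos: [0.4632, 0.0734, 0.1339]
tool_rot: [3.142, -0.0, 3.023]
force: [0.7, 0.7, 0.1]
opening: -0.0001
```

>>> step_arm --targets '[{"linear": [0,0,0],"rotation": [0,0,0],"fingers": 255},{"linear": [0,0,0],"rotation": [0,0,0],"fingers": 255},{"linear": [0,0,0],"rotation": [0,0,0],"fingers": 255},{"linear": [0,0,0],"rotation": [0,0,0],"fingers": 255},{"linear": [0,0,0],"rotation": [0,0,0],"fingers": 255},{"linear": [0,0,0],"rotation": [0,0,0],"fingers": 255},{"linear": [0,0,0],"rotation": [0,0,0],"fingers": 255},{"linear": [0,0,0],"rotation": [0,0,0],"fingers": 255}]'

```text
time: 11.15
eef_pos: [0.4632, 0.0734, 0.1339]
tool_rot: [3.142, -0.0, 3.023]
force: [-0.5, -0.4, 0.1]
opening: 0.0003
```

```bash
python3 - <<'E'
from h import *
print(base())
for i in range(12):
    t=env.get_obs()['time'];p,d=cams.snapshot('top');print(t,ang(p))
print(base())
E
```

```text
(array([-0.1002, -0.0032,  0.1339]), 11.15, array([-0.47, -0.38,  0.15]), array([ 3.1415e+00, -1.0000e-04,  3.0233e+00]))
11.15 None
11.2 None
11.25 None
11.3 (-1.1282, 15, array([-81.9, -38.8]))
11.35 (-1.0755, 20, array([-81.3, -43.9]))
11.4 (-1.0197, 18, array([-78.2, -48. ]))
11.45 (-0.9698, 18, array([-75.6, -51.8]))
11.5 (-0.9175, 16, array([-72.6, -55.6]))
11.55 (-0.8664, 17, array([-69.9, -59.4]))
11.6 (-0.8136, 17, array([-66.8, -63.1]))
11.65 (-0.7629, 15, array([-63.6, -66.5]))
11.7 (-0.7142, 17, array([-60. , -69.2]))
(array([-0.1002, -0.0032,  0.1339]), 11.75, array([0.29, 0.34, 0.39]), array([ 3.1415, -0.    ,  3.0234]))
```

>>> step_arm --targets '[{"linear": [0,0,0],"rotation": [0,0,0],"fingers": 255},{"linear": [0,0,0],"rotation": [0,0,0],"fingers": 255},{"linear": [0,0,0],"rotation": [0,0,0],"fingers": 255},{"linear": [0,0,0],"rotation": [0,0,0],"fingers": 255},{"linear": [0,0,0.005],"rotation": [0,0,0],"fingers": 255},{"linear": [0,0,0.005],"rotation": [0,0,0],"fingers": 255},{"linear": [0,0,0.005],"rotation": [0,0,0],"fingers": 255},{"linear": [0,0,0.005],"rotation": [0,0,0],"fingers": 255}]'

```text
time: 12.75
eef_pos: [0.4633, 0.0735, 0.1291]
tool_rot: [3.141, 0.0, 3.023]
force: [0.3, 0.3, 2.3]
opening: 0.0001
```

```bash
python3 - <<'E'
from h import *
print(base())
for i in range(4):
    t=env.get_obs()['time'];p,d=cams.snapshot('top');print(t,ang(p),base()[2])
cv2.imwrite('pics/t13.png',p[:,:,::-1])
c=p[200:370,280:430,::-1];cv2.imwrite('pics/t13c.png',cv2.resize(c,None,fx=4.5,fy=3.5,interpolation=cv2.INTER_CUBIC))
E
```

```text
(array([-0.1001, -0.0031,  0.1291]), 12.75, array([0.33, 0.29, 2.26]), array([3.1412e+00, 3.0000e-04, 3.0234e+00]))
12.75 (-0.0365, 14, array([ -3.4, -92.2])) [0.48 0.44 1.42]
12.8 (-0.0371, 15, array([ -3.4, -92. ])) [-0.06 -0.64  1.78]
12.85 (-0.0364, 14, array([ -3.4, -92.2])) [-0.24 -0.59  3.37]
12.9 (-0.0365, 14, array([ -3.4, -92.2])) [ 0.81 -0.54  2.56]
```

View pics/t13c.png

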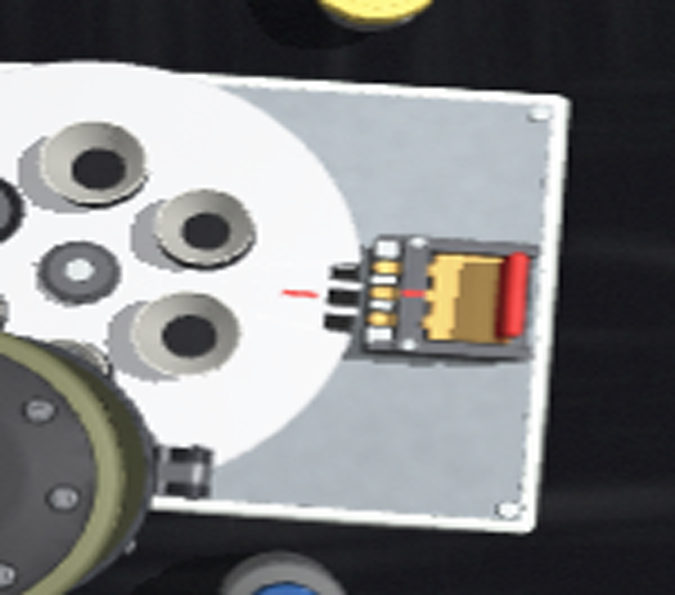

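>>> step_arm --targets '[{"linear": [0,-0.0006,0],"rotation": [0,0,0],"fingers": 255},{"linear": [0,-0.0012,0],"rotation": [0,0,0],"fingers": 255},{"linear": [0,-0.0018,0],"rotation": [0,0,0],"fingers": 255},{"linear": [0,-0.0024,0],"rotation": [0,0,0],"fingers": 255},{"linear": [0,-0.003,0],"rotation": [0,0,0],"fingers": 255},{"linear": [0,-0.0037,0],"rotation": [0,0,0],"fingers": 255},{"linear": [0,-0.0037,0],"rotation": [0,0,0],"fingers": 255},{"linear": [0,-0.0037,0],"rotation": [0,0,0],"fingers": 255}]'

```text
time: 13.95
eef_pos: [0.4628, 0.0697, 0.1289]
tool_rot: [3.141, 0.0, 3.023]
force: [1.0, -0.0, 1.7]
opening: -0.0001
```

```bash
python3 - <<'E'
from h import *
print(base())
for i in range(2):
    t=env.get_obs()['time'];p,d=cams.snapshot('top');print(t,ang(p),base()[2])
cv2.imwrite('pics/t14.png',p[:,:,::-1])
c=p[240:310,330:410,::-1];cv2.imwrite('pics/t14c.png',cv2.resize(c,None,fx=8,fy=8,interpolation=cv2.INTER_CUBIC))
p,d=cams.snapshot('wrist');cv2.imwrite('pics/w14.png',p[:,:,::-1])
E
```

```text
(array([-0.1002, -0.0069,  0.1289]), 13.95, array([ 0.98, -0.03,  1.72]), array([3.1415e+00, 1.0000e-04, 3.0233e+00]))
13.95 (0.0037, 16, array([  0.3, -91.9])) [ 1.75 -0.09  2.12]
14.0 (0.0036, 16, array([  0.3, -91.9])) [ 1.78 -0.48  1.04]
```

View pics/t14c.png

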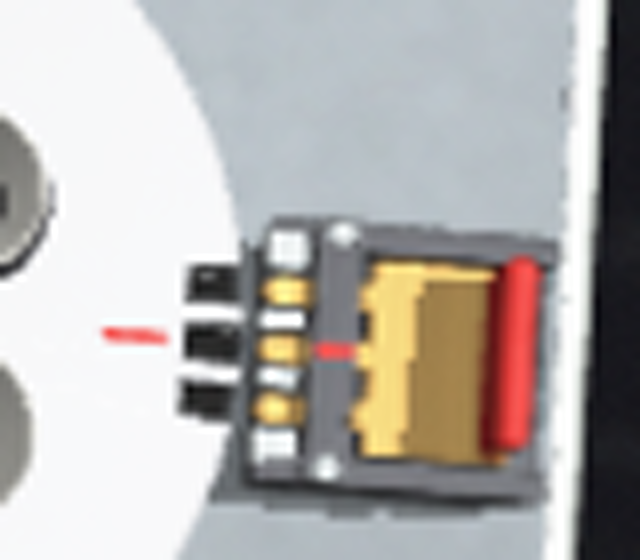

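View pics/w14.png

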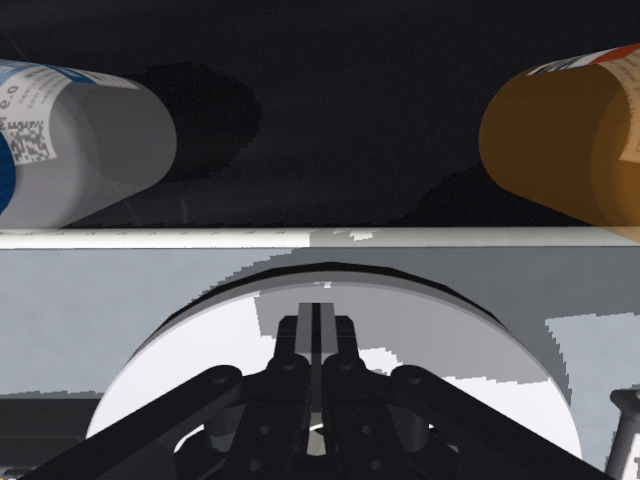

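>>> step_arm --targets '[{"linear": [0,0,-0.002],"rotation": [0,0,0],"fingers": 255},{"linear": [0,0,-0.005],"rotation": [0,0,0],"fingers": 255},{"linear": [0,0,-0.02],"rotation": [0,0,0],"fingers": 255},{"linear": [0,0,-0.05],"rotation": [0,0,0],"fingers": 255},{"linear": [-0.01,-0.03,-0.07],"rotation": [0,0,-10],"fingers": 255},{"linear": [-0.03,-0.07,-0.07],"rotation": [0,0,-20],"fingers": 255},{"linear": [-0.05,-0.115,-0.07],"rotation": [0,0,-30],"fingers": 255},{"linear": [-0.07,-0.16,-0.07],"rotation": [0,0,-40],"fingers": 255}]'

```text
time: 15.1
eef_pos: [0.5132, -0.0964, 0.2002]
tool_rot: [-3.141, 0.001, -2.564]
force: [0.6, 0.5, -0.3]
opening: -0.0001
```

```bash
python3 - <<'E'
from h import *
print(base(),shift(b2w(0,-.215,.19)))
p,d=cams.snapshot('top');print(ang(p))
E
```

```text
(array([-0.0318, -0.1664,  0.2002]), 15.1, array([ 0.62,  0.53, -0.27]), array([-3.1411e+00,  1.1000e-03, -2.5643e+00])) (array([ 0.0063, -0.0577,  0.0102]), array([-0.  ,  0.07, 39.42]))
None
```

>>> step_arm --targets '[{"linear": [0.002,-0.02,0],"rotation": [0,0,-10],"fingers": 255},{"linear": [0.004,-0.04,0],"rotation": [0,0,-20],"fingers": 255},{"linear": [0.006,-0.058,0],"rotation": [0,0,-30],"fingers": 255},{"linear": [0.006,-0.058,0.01],"rotation": [0,0,-40],"fingers": 255},{"linear": [0.006,-0.058,0.02],"rotation": [0,0,-50],"fingers": 255},{"linear": [0.006,-0.058,0.04],"rotation": [0,0,-50.6],"fingers": 255},{"linear": [0.006,-0.058,0.055],"rotation": [0,0,-50.6],"fingers": 255},{"linear": [0.006,-0.058,0.055],"rotation": [0,0,-50.6],"fingers": 255}]'

```text
time: 16.15
eef_pos: [0.5383, -0.1469, 0.1421]
tool_rot: [3.138, -0.0, -1.689]
force: [-0.1, -0.1, -0.4]
opening: -0.0002
```

```bash
python3 - <<'E'
from h import *
print(base(),shift(b2w(0,-.18,.145)))
p,d=cams.snapshot('top');print(ang(p));cv2.imwrite('pics/t16.png',p[180:390,250:470,::-1])
p,d=cams.snapshot('scene');cv2.imwrite('pics/s16.png',cv2.resize(p[150:350,240:480,::-1],None,fx=3,fy=3))
E
```

```text
(array([-0.0013, -0.2139,  0.1421]), 16.15, array([-0.09, -0.08, -0.42]), array([ 3.1383e+00, -2.0000e-04, -1.6892e+00])) (array([-0.0339, -0.001 , -0.0029]), array([ 0.14, -0.16, 89.55]))
None
```

View pics/s16.png

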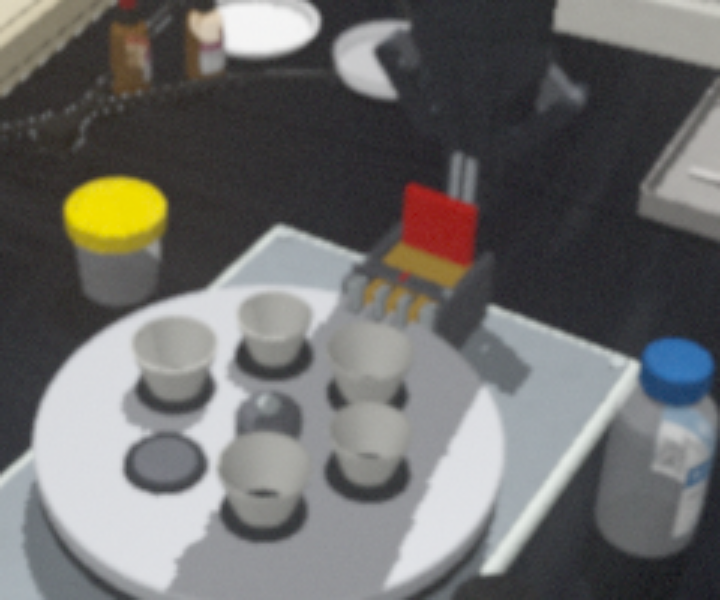

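View pics/t16.png

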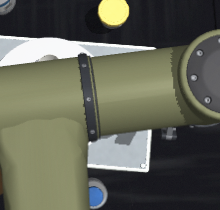

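>>> step_arm --targets '[{"linear": [-0.008,0,0],"rotation": [0,0,0],"fingers": 255},{"linear": [-0.014,0,0],"rotation": [0,0,0],"fingers": 255},{"linear": [-0.018,0,0],"rotation": [0,0,0],"fingers": 255},{"linear": [-0.021,0,0],"rotation": [0,0,0],"fingers": 255},{"linear": [-0.024,0,0],"rotation": [0,0,0],"fingers": 255},{"linear": [-0.027,0,0],"rotation": [0,0,0],"fingers": 255},{"linear": [-0.03,0,0],"rotation": [0,0,0],"fingers": 255},{"linear": [-0.033,0,0],"rotation": [0,0,0],"fingers": 255}]'

```text
time: 17.25
eef_pos: [0.543, -0.1142, 0.1441]
tool_rot: [-3.141, -0.0, -1.687]
force: [-0.3, -2.1, 1.9]
opening: 0.0004
```

```bash
python3 - <<'E'
from h import *
print(base())
p,d=cams.snapshot('scene');cv2.imwrite('pics/s17.png',cv2.resize(p[150:350,240:480,::-1],None,fx=3,fy=3)); print(base())
E
```

```text
(array([-0.0002, -0.1808,  0.1441]), 17.25, array([-0.35, -2.1 ,  1.88]), array([-3.1415e+00, -1.0000e-04, -1.6874e+00]))
(array([-0.0002, -0.1805,  0.144 ]), 17.3, array([-0.  , -1.34,  1.88]), array([-3.1415e+00,  1.0000e-04, -1.6872e+00]))
```

View pics/s17.png

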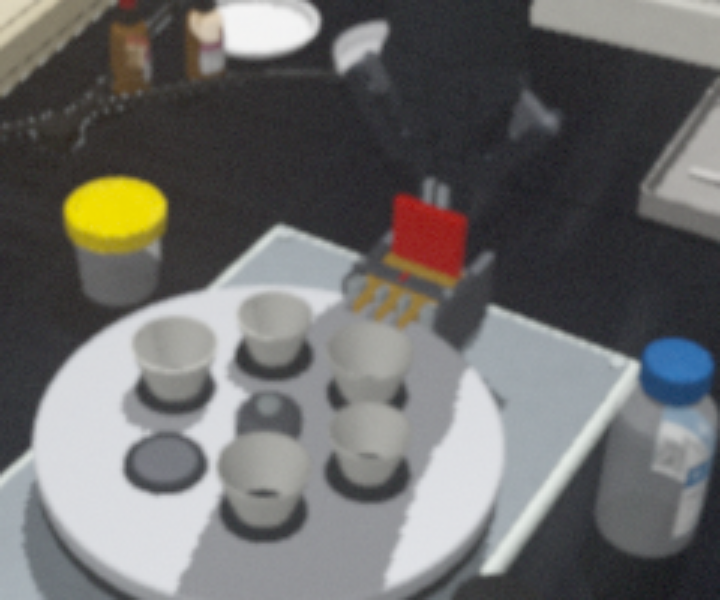

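>>> step_arm --targets '[{"linear": [-0.001,0,0],"rotation": [0,0,0],"fingers": 255},{"linear": [-0.002,0,0],"rotation": [0,0,0],"fingers": 255},{"linear": [-0.003,0,0],"rotation": [0,0,0],"fingers": 255},{"linear": [-0.004,0,0],"rotation": [0,0,0],"fingers": 255},{"linear": [-0.0045,0,0],"rotation": [0,0,0],"fingers": 255},{"linear": [-0.005,0,0],"rotation": [0,0,0],"fingers": 255},{"linear": [-0.005,0,0],"rotation": [0,0,0],"fingers": 255},{"linear": [-0.005,0,0],"rotation": [0,0,0],"fingers": 255}]'

```text
time: 18.3
eef_pos: [0.5434, -0.1103, 0.144]
tool_rot: [3.141, -0.002, -1.688]
force: [0.5, -7.3, 0.8]
opening: -0.0001
```

```bash
python3 - <<'E'
from h import *
print(base())
p,d=cams.snapshot('scene');cv2.imwrite('pics/s18.png',cv2.resize(p[210:270,330:420,::-1],None,fx=8,fy=8,interpolation=cv2.INTER_CUBIC)); print(base())
E
```

```text
(array([-0.0002, -0.1769,  0.144 ]), 18.3, array([ 0.46, -7.25,  0.85]), array([ 3.1414e+00, -1.8000e-03, -1.6879e+00]))
(array([-0.0002, -0.1769,  0.144 ]), 18.35, array([ 0.43, -6.36,  0.65]), array([ 3.1413e+00, -1.8000e-03, -1.6879e+00]))
```

View pics/s18.png

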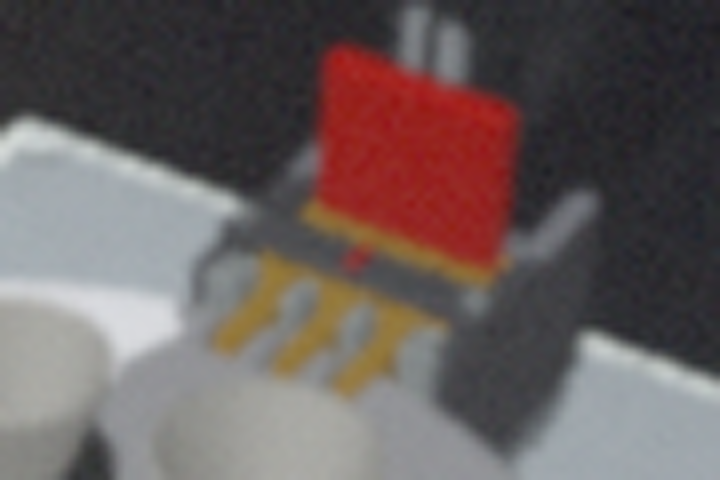

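>>> step_arm --targets '[{"linear": [-0.0005,0,0],"rotation": [0,0,0],"fingers": 255},{"linear": [-0.001,0,0],"rotation": [0,0,0],"fingers": 255},{"linear": [-0.001,0,0],"rotation": [0,0,0],"fingers": 255},{"linear": [-0.001,0,0],"rotation": [0,0,0],"fingers": 255},{"linear": [-0.001,0,0],"rotation": [0,0,0],"fingers": 255},{"linear": [-0.001,0,0],"rotation": [0,0,0],"fingers": 255},{"linear": [-0.001,0,0],"rotation": [0,0,0],"fingers": 255},{"linear": [-0.001,0,0],"rotation": [0,0,0],"fingers": 255}]'

```text
time: 19.35
eef_pos: [0.5434, -0.1101, 0.144]
tool_rot: [3.141, -0.003, -1.688]
force: [0.6, -11.0, 0.8]
opening: -0.0001
```

```bash
python3 - <<'E'
from h import *
print(base())
E
```

```text
(array([-0.0002, -0.1767,  0.144 ]), 19.35, array([  0.62, -11.02,   0.84]), array([ 3.1412, -0.0032, -1.6884]))
```

>>> step_arm --targets '[{"linear": [0.005,0,0],"rotation": [0,0,0],"fingers": 255},{"linear": [0.02,0,0],"rotation": [0,0,0],"fingers": 255},{"linear": [0.04,0,0],"rotation": [0,0,0],"fingers": 255},{"linear": [0.05,0,-0.03],"rotation": [0,0,0],"fingers": 255},{"linear": [0.06,0,-0.07],"rotation": [0,0,0],"fingers": 255},{"linear": [0.08,0,-0.11],"rotation": [0,0,0],"fingers": 255},{"linear": [0.12,-0.03,-0.14],"rotation": [0,0,0],"fingers": 255},{"linear": [0.15,-0.06,-0.15],"rotation": [0,0,0],"fingers": 255}]'

```text
time: 20.35
eef_pos: [0.5862, -0.2669, 0.2972]
tool_rot: [-3.137, -0.0, -1.688]
force: [-0.1, 0.4, -0.2]
opening: -0.0001
```

```bash
python3 - <<'E'
from h import *
print(base())
p,d=cams.snapshot('top');print(ang(p));cv2.imwrite('pics/t20.png',p[:,:,::-1])
c=p[240:310,330:410,::-1];cv2.imwrite('pics/t20c.png',cv2.resize(c,None,fx=8,fy=8,interpolation=cv2.INTER_CUBIC))
E
```

```text
(array([ 0.0596, -0.3279,  0.2972]), 20.35, array([-0.05,  0.39, -0.15]), array([-3.1369e+00, -5.0000e-04, -1.6879e+00]))
(0.0039, 12, array([  0.4, -90. ]))
```

View pics/t20.png

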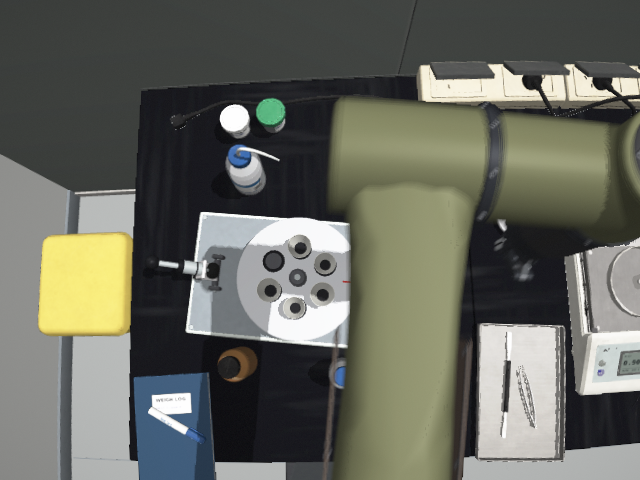

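View pics/t20c.png

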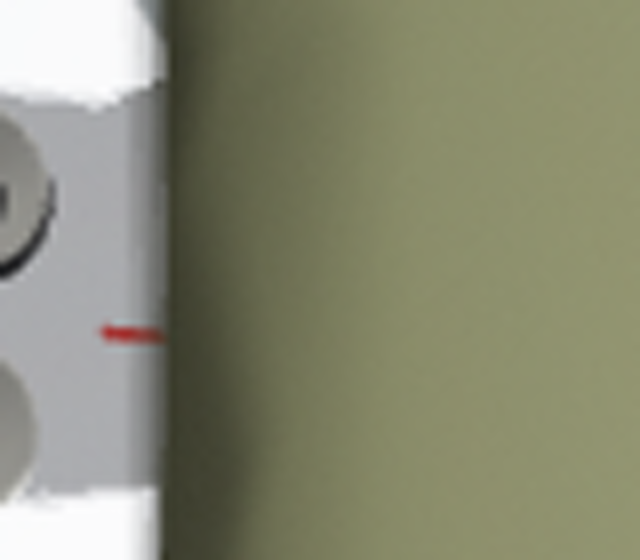

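```bash
python3 - <<'E'
from h import *
p,d=cams.snapshot('scene');cv2.imwrite('pics/s21.png',cv2.resize(p[190:340,240:440,::-1],None,fx=4,fy=4,interpolation=cv2.INTER_CUBIC))
m=cams.camera_model('scene')
# predicted top centre outer edge of thumb plate for lock 0 / 0.016 ; in crop px
for q in(0,.013,.016):
    print(q,[((proj(m,b2w(x,-.1832+q,.097))[0]-[240,190])*4).round(0) for x in(-.0224,.0216)])
E
```

```text
0 [array([641., 110.]), array([548.,  78.])]
0.013 [array([627., 126.]), array([534.,  92.])]
0.016 [array([624., 129.]), array([530.,  96.])]
```

View pics/s21.png

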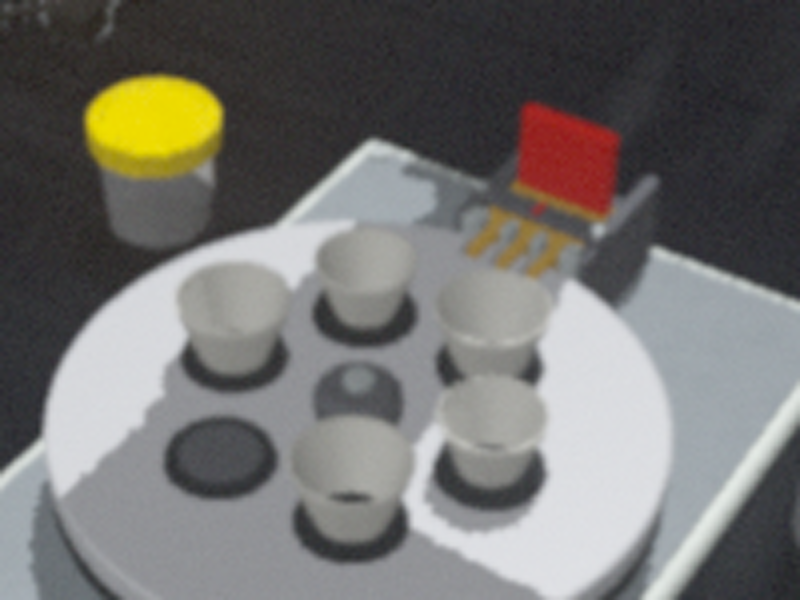

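```bash
python3 - <<'E'
from workcell import job
print(job.sign_off())
E
```

```text
the job is handed in; nothing more can be done
None
```

The carousel is parked and I handed the job in at about 20 s of the 64 s; the hand-in gave no verdict.

- **Drive:** I pushed the black ball outward along the base's +y. The drive fell out and was still lying outward in the last pictures.
- **Wheel:** I stopped the coasting wheel (about 1 rad/s) with a timed light press of the closed fingertips on the rim. The force read 1.4–3.4 N once it had stopped. It stood about 4 mm short of the comb, so I dragged the rim roughly 3.7 mm with the same light touch. The red lines then matched, with the wheel at about +0.004 rad, under 1 mm at the slots.
- **Comb lock:** I pushed it in at about 2 N until it met its stop. Force rose to 7 N and then 11 N with only about 0.2 mm more travel.
- **Last checks:**
  - The wheel was still at +0.004 rad after I drew the arm back.
  - The thumb plate stood where about 16 mm of travel would put it, and the tines reached into the rim.
  - The arm was clear of everything, and force readings were near zero.
  - The bottles and cup showed no movement in the pictures, though I did not measure them and the arm partly hid one bottle in the last top view.

No check failed. One disagreed slightly: the wheel's centre seen by the top camera was about 1.2 mm off the position fitted from the plate corners, within the stated 2 mm calibration. I corrected for it.

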